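Snap the cover onto the sensor terminal housing

TASK

Take the blue cover by its grip bar, set it squarely over the open grey terminal housing with one clip arm outside each black rim, and press it straight down until both clip arms have snapped under the rims and the cover is fully home, flat and square; then let go. The housing sinks on its stand before it gives any resistance, so go by feel, and never press on it with more than about 30 N. Leave the other things on the bench where they are.

Things in the scene. Friction and masses are not known exactly. Their poses are not given: they have to be found in the camera images.
- cover_grip (a point): Centre of the grip bar on the loose blue cover (50 to 90 g), which stands on its clip arms on the bench, bar up. Bar: 18 mm wide along x, 50 long along y, 26 high along z, on the middle of the flat top plate (79 along x, 92 along y, 4 thick). The plate's upper face lies 13 mm below this point. Turned half round about z the cover is the same.
- cover_inside (a point): Centre of the cover's inside face (underside of its top plate), 17 mm below cover_grip, same axes. When the cover is home this point lies on housing_top, y axes parallel (either way round). Two end skirts 5 mm deep hang at its x ends, inner faces 36 mm from the centre.
- housing_top (a point): Centre of the top edge of the grey open housing (66 mm along x, 74 along y, 30 high, green board inside), z up. A springy black rim, 40 mm long, runs along each y side, outer edge 40 mm from the centre, 2 to 5 mm below this point. Barbs first touch the rims with cover_inside 10 mm above this point and snap under them in the last 1 mm. Play when on: 3 mm along x, 0.8 along y.
- rim_left (a joint): Inward deflection (m) of the springy rim on the housing's +y side: 0 at rest, up to about 0.003 while a barb passes it, back to 0 when the barb has snapped under it.
- rim_right (a joint): The same for the rim on the housing's -y side.
- parts_tray: White open tray with four small rings, 90 x 130 x 22 mm, origin at the centre of its underside. Bystander.
- screwdriver: Red-handled screwdriver, 194 mm long, lying along its y axis, origin under its middle. Bystander.
- cover: The cover, origin and axes as cover_inside. A rigid clip arm (26 mm wide along x, 4 thick) hangs 16.3 mm below the inside face at each y end, inner face 40.8 mm from the centre. Each has an inward barb: flat ledge 5.8 mm below the inside face, reaching in to 37.2 mm from the centre, with a lead-in below it sloping out to 42.4 mm at the foot.
- housing: The housing, origin 30 mm below housing_top. It rides on a plunger in a fixed stand (foot 100 x 100 mm): a push of 3 N or more sinks it, and it stays down. It can sink another 3 to 19 mm, not to be told from its pose, to a cushioned stop. Only there do the rims give: the barbs need 6 to 15 N, then the resistance drops, and rises steeply when the cover is home.
- marker_1: White marker pen with a green cap, 132 mm long, lying along its y axis, origin under its middle. Bystander.
- upright (a point): Centre line, 200 mm above the bench, of the fixed square steel upright (60 x 40 mm) that carries the overhead shelf 0.85 m above the bench. To the left of it the arm has to draw back towards its base and pass in front of the upright to get at the work.
Mind the look-alikes: they are no part of the job. Of the things that look like the cover, take the one that is farthest from the robot's base at the start.

How it is judged:
On the way:
1. the cover sits squarely on the housing with its barbs on the rims, not yet snapped in (horizontal distance between cover_inside and housing_top below 0.005 m and angle between the z axis of cover_inside and the z axis of housing_top, either way round below 0.12 rad and angle between the y axis of cover_inside and the y axis of housing_top, either way round below 0.08 rad and z of cover_inside in the frame of housing_top between 0.002 and 0.013 m), for 0.1 s.
At the end, for the whole second after the job is handed in: The cover is home on the housing: inside face within 1.5 mm of the housing's top edge, centred within 4 mm, parallel to it within 0.04 rad and turned with it within 0.08 rad (either way round), both rims sprung back out over the barbs (deflection under 1 mm), at rest and released (horizontal distance between cover_inside and housing_top below 0.004 m and angle between the z axis of cover_inside and the z axis of housing_top, either way round below 0.04 rad and angle between the y axis of cover_inside and the y axis of housing_top, either way round below 0.08 rad and z of cover_inside in the frame of housing_top between -0.0025 and 0.0015 m and value of joint each of rim_left, rim_right below 0.001 m and linear speed of cover below 0.02 m/s and contact force between the fingers and anything else below 0.2 N); the robot touches nothing.
It fails at once if the cover is pressed on the housing with more than 30 N (contact force between cover and housing above 30 N).
It fails at once if the robot itself presses on the housing with more than 30 N (contact force between the fingers and housing above 30 N).
It fails at once if the tray of small parts, the screwdriver or the marker is pushed more than 20 mm away (distance of any of parts_tray, screwdriver, marker_1 from where it was at the start of the episode above 0.02 m).
It also fails if it takes over 59 s, if anything falls off the work surface, if the arm or the gripper's body presses on something with over 40 N, if the wrist force passes 120 N, or if a joint passes its speed limit or range.

ROBOT

A 6-joint arm with a two-finger parallel gripper is mounted at the origin on a cart in front of the work surface, level with it; the furniture and walls round the work are solid. World frame = base frame: x ahead of the robot, y to its left, z up, the work surface at z = 0. Lengths are in m, angles in rad, forces in N, time in s.
With the tool pointing down it reaches from about 0.25 to 0.725 m from the base axis. Payload 4 kg.
Tool frame: the origin (TCP) lies at the centre of the arm's flange, where the gripper is bolted on; the fingertips stand 173 mm ahead of it and the grasp point (between the pads) lies 155 mm ahead of it; z points along the fingers, y is the line along which they close (so a half turn about z gives the same grasp; the last joint's range is limited). The gripper opens to 85 mm and grips with 20 to 120 N. Pads are 22 mm wide; open, the fingers measure 114 mm over their backs; the gripper's body (76 mm by 85 mm) begins 54 mm behind the grasp point. The pads swing forward as they close: fully open they stand 13 mm farther back than shut.
Start: joints at [-1.34, 0.241, 0.005, 1.335, 0, 1.571], TCP at [0.114, -0.487, 0.405] pointing down, gripper open.
Joint ranges: [-2.72, 2.72], [-1.05, 1.87], [-1.09, 1.28], [-1.99, 2.15], [-1.42, 1.44], [-3.14, 3.14]. Speed limits (rad/s): [2.79, 2.79, 3.14, 3.14, 3.14, 3.14].

INTERFACE

Orientations are given as a unit quaternion [w, x, y, z].
In Python, from bench import manip, viewer gives the robot as it stands. The module is installed in compiled form; this text tells all that it offers.
- The arm moves only by the tool jog_arm, never from a script. Its argument "motion" is one flat list of numbers, 7 for each row, row after row: the turn, a rotation vector about the tool's x, y, z in degrees, then the shift along the tool's x, y, z in m, then the opening, from -1 (shut) to 1 (fully open), so that 0 is half open. A call has exactly 8 rows; each row shifts and turns the commanded pose from where the row before left it, along the tool's axes as they then stand; what a row does not reach is not made up. A row lasts 1/8 s, in which the tool goes at most 62.5 mm and 10.7 degrees, less where a joint would pass 70% of its speed; a pose out of reach is approached as far as the arm can. A call with a gripper value outside its range is refused whole. The fingers move at their own pace and stop on an object; "grip_force" is the grip in N (left out, the last holds). Time passes only in rows, so rows that do not move let the fingers close, or fill a call up. It gives the time, the measured TCP pose, the force, the opening and the grip force at its end, in the units of the state.
- manip.sense(): the state, without advancing time (a new reading comes with each control period).
- viewer.grab_frame(name): name is "side" or "top" or "wrist"; returns a dict with "image" (384x512x3 uint8, red, green, blue), "vertical_fov" (degrees; the focal length in pixels is half the picture's height over the tangent of half this angle, whatever the lens; pixels are square), "cx", "cy" (the principal point, pixels), "k1" (the pictures are not rectified: a ray, as slopes to the right and down, at radius r is drawn at 1 + k1 r^2 times it, then the intrinsics apply), "extrinsics" (4x4, takes a point from world to camera coordinates). Camera axes: x right, y down, z forward; pixel columns grow to the right and rows downward; lengths in m; the calibration is good to about 2 mm. A picture is of the moment at which its call begins. There is no depth.
- manip.close_job(): hands the job in; it is judged then, once.
The state is a dict: "clock": time; "joints": joint angles; "dq": joint speeds; "joint_torque": joint torques, N m; "eef_pos": TCP position; "tool_rot": TCP orientation; "wrist_force": force on the tool from outside, world axes, zero at the start; "ft_torque": the same for the moment, N m; "width": finger opening in m; "gripper_force": force on a finger pad.
Only numpy, scipy, OpenCV 4.12 (cv2) and the standard library are available. Lean on these libraries where they do the work, as an engineer would, in place of code of your own. Each camera call takes 0.05 s, during which the arm holds its last target. There are 200 camera calls.

## Working session

There is one attempt and no reset: what is moved stays moved. The work goes in short steps, Python scripts to look and compute and a tool call to move; the robot and the scene stay as the last step left them, time stands still between calls to the robot, and variables do not carry over. Pictures are saved under pics/ and viewed, at most 10 in all, crops included, and the job is handed in when it is done.

Besides the shell and the picture viewer there is one more tool, called after ">>>" by a JSON object that holds its "api" and its "payload". jog_arm: Moves the arm, as the interface text tells. Its arguments: {"type":"object","properties":{"motion":{"type":"array","items":{"type":"number"}},"grip_force":{"type":"number"}},"required":["motion"]}

```bash
mkdir -p pics; cat > h.py <<'E'
import numpy as np, cv2
from bench import manip, viewer
def grab(n,save=None):
    f=viewer.grab_frame(n)
    if save: cv2.imwrite('pics/'+save,f['image'][:,:,::-1])
    return f
def foc(f): return f['image'].shape[0]/2/np.tan(np.radians(f['vertical_fov'])/2)
def ray(f,u,v):
    F=foc(f); d=np.array([(u-f['cx'])/F,(v-f['cy'])/F]); s=d.copy()
    for _ in range(30): s=d/(1+f['k1']*(s@s))
    E=np.array(f['extrinsics']); R=E[:3,:3]; 
    return -R.T@E[:3,3], R.T@np.array([s[0],s[1],1])
def plane(f,u,v,z):
    o,d=ray(f,u,v); return o+d*(z-o[2])/d[2]
def proj(f,p):
    E=np.array(f['extrinsics']); c=E[:3,:3]@np.array(p)+E[:3,3]; s=c[:2]/c[2]; s=s*(1+f['k1']*(s@s))
    return s*foc(f)+[f['cx'],f['cy']]
E
python3 - <<'E'
from h import *
a=grab('side','side0.png');b=grab('top','top0.png')
for f in(a,b): print(f['vertical_fov'],f['k1'],ray(f,256,192))
print(manip.sense())
E
```

```text
54.71227763912581 -0.1092104472048213 (array([0.21706332, 0.35646239, 0.99901642]), array([ 0.33324628, -0.44533135, -0.83131338]))
55.12520355263722 -0.0032732366485236585 (array([ 0.32549861, -0.12202802,  0.95046872]), array([ 0.27087073,  0.03791331, -0.96191146]))
{'clock': 0.1, 'joints': array([-1.33997653e+00,  2.41378231e-01,  3.86243886e-03,  1.33519272e+00,
       -1.22319177e-05,  1.57081501e+00]), 'dq': array([-0.00320272, -0.00033875,  0.00258743, -0.00017585,  0.00118877,
       -0.00021317]), 'joint_torque': array([ 7.60464318e-04, -3.73138654e+01,  2.53009844e+01,  1.08417359e-02,
        5.68685834e-05,  7.66115278e-06]), 'eef_pos': array([ 0.11433368, -0.48651612,  0.40388271]), 'tool_rot': array([-9.49028391e-04,  9.93348287e-01,  1.15144544e-01, -1.16182059e-04]), 'wrist_force': array([-0.26217395, -0.07852472,  0.19158544]), 'ft_torque': array([0.01074102, 0.03237989, 0.05057843]), 'gripper_force': 0.0, 'width': 0.08544601820080702}
```

View pics/top0.png

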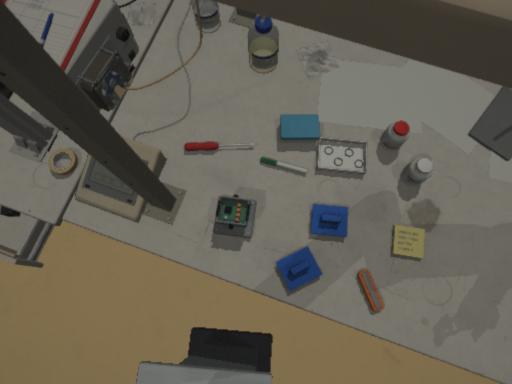

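View pics/side0.png

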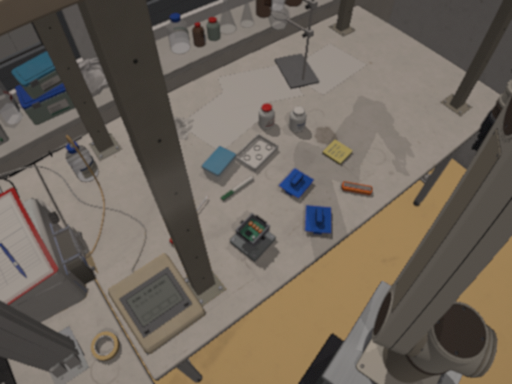

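Top view: two blue covers at about (330,221) and (299,269), housing at (235,212), upright foot at (165,200), screwdriver at (220,147), marker at (283,165), tray at (342,156). The side view agrees.

```bash
python3 - <<'E'
from h import *
for n in('top','side'):
    f=grab(n); im=f['image']; hsv=cv2.cvtColor(im,cv2.COLOR_RGB2HSV)
    m=cv2.inRange(hsv,(108,140,40),(128,255,255))
    c,_=cv2.findContours(m,cv2.RETR_EXTERNAL,cv2.CHAIN_APPROX_NONE)
    for k in c:
        if cv2.contourArea(k)>300:
            # rectify the contour onto the plate plane, then fit a box
            P=np.array([plane(f,*q[0],0.0203)[:2] for q in k],np.float32)
            (ctr,sz,a)=cv2.minAreaRect(P); print(n,cv2.boundingRect(k),np.round(ctr,3),np.linalg.norm(ctr).round(3),np.round(sz,3),round(a,1))
    if n=='top':
        T=f
        big=cv2.resize(im[170:300,200:360],None,fx=5,fy=4.6,interpolation=cv2.INTER_CUBIC)
        big=cv2.resize(im[180:300,205:360],None,fx=5,fy=5,interpolation=cv2.INTER_CUBIC);cv2.imwrite('pics/tz.png',big[:,:,::-1])
    S=f
print('housing top z .07',plane(T,234,212,.07))
print('side',plane(S,254,229,.07), 'upright', plane(T,165,200,0))
E
```

```text
top (277, 247, 45, 44) [ 0.401 -0.208] 0.451 [0.076 0.087] 31.1
top (311, 205, 36, 31) [ 0.529 -0.279] 0.597 [0.088 0.076] 89.0
side (306, 206, 25, 28) [ 0.399 -0.202] 0.447 [0.073 0.092] 31.1
side (280, 169, 32, 28) [ 0.528 -0.273] 0.595 [0.093 0.075] 88.9
side (16, 84, 49, 24) [ 1.639 -0.036] 1.639 [0.183 0.166] 70.4
housing top z .07 [ 0.51828807 -0.03791082  0.07      ]
side [ 0.51785033 -0.03744839  0.07      ] upright [0.55127982 0.15616188 0.        ]
```

View pics/tz.png

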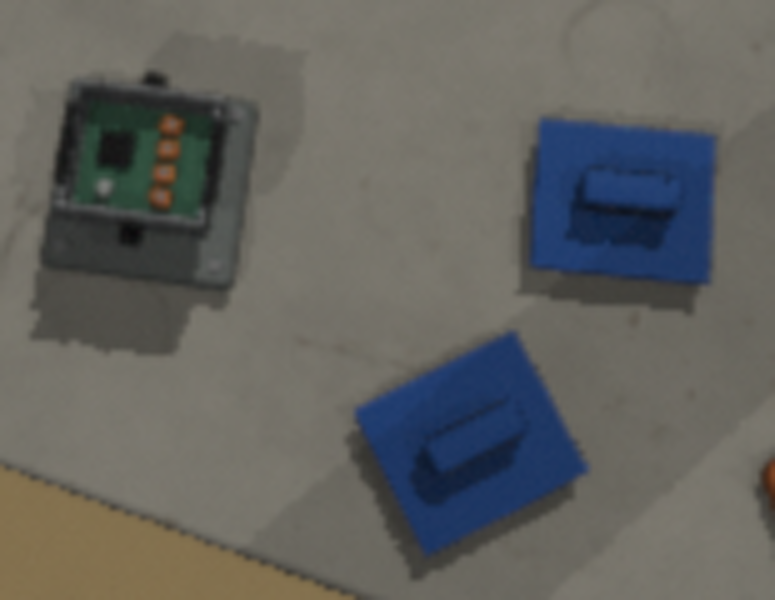

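>>> {"api": "jog_arm", "payload": {"motion": [0, 0, -9.5, 0.057, -0.009, 0.01, 1, 0, 0, -9.5, 0.058, 0, 0.01, 1, 0, 0, -9.5, 0.057, 0.01, 0.013, 1, 0, 0, -9.5, 0.055, 0.019, 0.013, 1, 0, 0, -9.5, 0.051, 0.028, 0.013, 1, 0, 0, -9.5, 0.045, 0.036, 0.013, 1, 0, 0, -9.5, 0.039, 0.043, 0.013, 1, 0, 0, -9.5, 0.031, 0.049, 0.013, 1], "grip_force": 80}}

```text
clock: 1.2
eef_pos: [0.5448, -0.3094, 0.306]
tool_rot: [-0.0, 0.71, 0.704, -0.0]
wrist_force: [0.9, -0.2, 1.0]
width: 0.0853
gripper_force: 0.0
```

```bash
cat >> h.py <<'E'
from scipy.spatial.transform import Rotation as Ro
def pose():
    s=manip.sense(); q=s['tool_rot']; return np.array(s['eef_pos']),Ro.from_quat([q[1],q[2],q[3],q[0]]).as_matrix(),s
def todo(p,yaw_y):
    """tool-frame shift to world p, turn about tool z so tool y points at yaw_y deg"""
    e,R,s=pose(); y=np.degrees(np.arctan2(R[1,1],R[0,1])); d=(yaw_y-y+90)%180-90
    print('pos',e.round(4),'yaw_y',y.round(2),'tilt',R[:,2].round(4),'shift',(R.T@(np.array(p)-e)).round(4),'turn_z',round(-d,2),'j',s['joints'].round(2),'t',s['clock'],'F',s['wrist_force'].round(2))
E
python3 - <<'E'
from h import *
f=grab('wrist','w1.png'); print(f['vertical_fov'],f['k1'])
todo((.529,-.276,.196),-1)
for h in (.0203,.0463): print(proj(f,(.529,-.276,h)))
E
```

```text
63.84797525839063 -0.009148820760925694
pos [ 0.5502 -0.3059  0.3031] yaw_y 0.13 tilt [ 0.0027  0.0036 -1.    ] shift [ 0.0295 -0.0214  0.1072] turn_z 1.13 j [-0.51  0.55  0.2   1.22  0.    1.06] t 1.25 F [ 5.5  -0.27 -0.82]
[232.94588589 147.95424206]
[230.72134092 152.97973729]
```

View pics/w1.png

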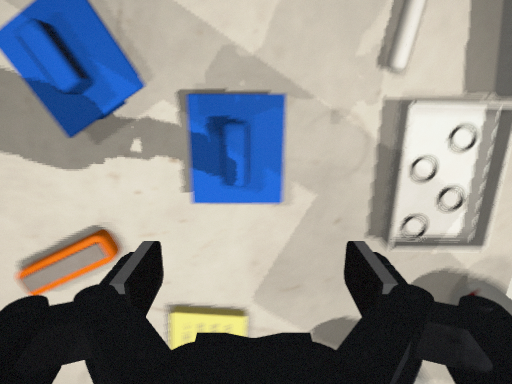

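The wrist view shows the target cover: plate corners about (188,93) to (285,204), bar at (235,152), slightly turned.

```bash
cat >> h.py <<'E'
def cover(f,z):
    m=cv2.inRange(cv2.cvtColor(f['image'],cv2.COLOR_RGB2HSV),(105,140,40),(128,255,255))
    c,_=cv2.findContours(m,cv2.RETR_EXTERNAL,cv2.CHAIN_APPROX_NONE)
    for k in c:
        if cv2.contourArea(k)>2000:
            P=np.array([plane(f,*q[0],z)[:2] for q in k],np.float32)
            ctr,sz,a=cv2.minAreaRect(P); print(cv2.boundingRect(k),np.round(ctr,4),np.round(sz,4),round(a,1))
E
python3 - <<'E'
from h import *
f=grab('wrist'); cover(f,.0203)
todo((.529,-.276,.196),-1)
E
```

```text
(177, 100, 99, 111) [ 0.5293 -0.2793] [0.0913 0.078 ] 89.0
(0, 0, 134, 142) [ 0.4025 -0.2084] [0.0795 0.0936] 31.1
pos [ 0.5472 -0.3071  0.3035] yaw_y -0.3 tilt [-0.0012  0.0026 -1.    ] shift [ 0.0307 -0.0183  0.1076] turn_z 0.7 j [-0.51  0.55  0.2   1.22  0.    1.06] t 1.3 F [-0.85 -0.02 -1.07]
```

>>> {"api": "jog_arm", "payload": {"motion": [0, 0, 0.7, 0.014, -0.009, 0.02, 1, 0, 0, 0, 0.014, -0.009, 0.02, 1, 0, 0, 0, 0, 0, 0.03, 1, 0, 0, 0, 0, 0, 0.02, 1, 0, 0, 0, 0, 0, 0.011, 0.5, 0, 0, 0, 0, 0, 0.005, -0.2, 0, 0, 0, 0, 0, 0, -0.6, 0, 0, 0, 0, 0, 0, -1], "grip_force": 80}}

```text
clock: 2.3
eef_pos: [0.5261, -0.2823, 0.2017]
tool_rot: [0.001, 0.716, 0.698, 0.0]
wrist_force: [0.0, 0.1, 0.5]
width: 0.0163
gripper_force: 80.5
```

>>> {"api": "jog_arm", "payload": {"motion": [0, 0, 0, 0, 0, 0, -1, 0, 0, 0, 0, 0, 0, -1, 0, 0, 0, 0, 0, 0, -1, 0, 0, 0, 0, 0, 0, -1, 0, 0, 0, 0, 0, 0, -1, 0, 0, 0, 0, 0, -0.02, -1, 0, 0, 0, 0, 0, -0.05, -1, 0, 0, 0, 0, 0, -0.05, -1]}}

```text
clock: 3.3
eef_pos: [0.5252, -0.2818, 0.3206]
tool_rot: [-0.002, 0.716, 0.698, -0.0]
wrist_force: [0.7, -1.0, 0.2]
width: 0.0162
gripper_force: 80.3
```

```bash
python3 - <<'E'
from h import *
f=grab('wrist','w2.png'); 
e,R,s=pose();print(s['width'],s['gripper_force'])
todo((.518,-.038,.35),0)
cover(f,e[2]-.155-.03)
t=grab('top'); s=grab('side')
cv2.imwrite('pics/hz.png',np.hstack([cv2.resize(g['image'][b:b+65,a:a+60],None,fx=6,fy=6,interpolation=cv2.INTER_CUBIC) for g,a,b in((t,205,185),(s,225,205))])[:,:,::-1])
E
```

```text
0.01595998921631442 80.36059856414795
pos [ 0.5269 -0.2827  0.329 ] yaw_y -1.47 tilt [ 0.0087 -0.0046 -1.    ] shift [ 0.2443 -0.015  -0.0222] turn_z -1.47 j [-0.49  0.47  0.14  1.23  0.    1.1 ] t 3.35 F [ 2.17 -1.19  4.76]
(175, 145, 159, 162) [ 0.5263 -0.2755] [0.089  0.0756] 88.7
(34, 25, 139, 145) [ 0.4592 -0.2093] [0.0428 0.0498] 31.3
```

View pics/hz.png

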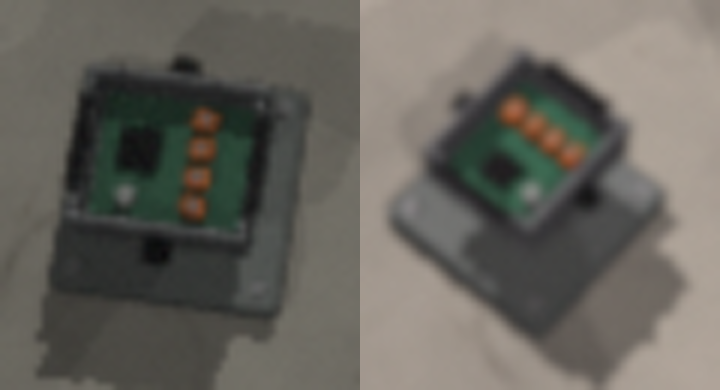

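View pics/w2.png

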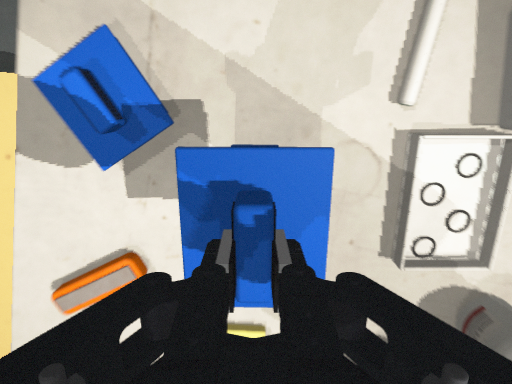

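The bar is gripped centrally at 16 mm, and the cover hangs square. The housing's rims are on its left and right sides in the top view, so its y axis is close to world y.

```bash
python3 - <<'E'
from h import *
t=grab('top'); s=grab('side')
A=[(88,70),(275,82),(250,245),(68,225)]; B=[(72,165),(160,52),(268,122),(175,238)]
for a,b in zip(A,B):
    o1,d1=ray(t,205+a[0]/6,185+a[1]/6); o2,d2=ray(s,225+b[0]/6,205+b[1]/6)
    x=np.linalg.lstsq(np.c_[d1,-d2],o2-o1,rcond=None)[0]; p,q=o1+x[0]*d1,o2+x[1]*d2
    print(((p+q)/2).round(4),np.linalg.norm(p-q).round(4))
todo((.515,-.17,.33),-1)
E
```

```text
[0.5515 0.0009 0.0706] 0.005
[ 0.5563 -0.0758  0.0645] 0.001
[ 0.487  -0.072   0.0744] 0.0025
[0.4879 0.0019 0.0718] 0.0012
pos [ 0.5253 -0.2818  0.3198] yaw_y -1.47 tilt [-1.3e-03  8.0e-04 -1.0e+00] shift [ 0.1115 -0.0132 -0.0101] turn_z -0.47 j [-0.49  0.48  0.12  1.22  0.    1.1 ] t 3.55 F [-0.65  0.39 -0.7 ]
```

>>> {"api": "jog_arm", "payload": {"motion": [0, 0, 0, 0.03, 0, 0, -1, 0, 0, 0, 0.03, 0, 0, -1, 0, 0, 0, 0.03, 0, 0, -1, 0, 0, 0, 0.02, -0.008, 0, -1, 0, 0, 0, 0, 0, 0, -1, 0, 0, 0, 0, 0, 0, -1, 0, 0, 0, 0, 0, 0, -1, 0, 0, 0, 0, 0, 0, -1]}}

```text
clock: 4.55
eef_pos: [0.5206, -0.1725, 0.3205]
tool_rot: [-0.0, 0.717, 0.698, -0.0]
wrist_force: [0.5, 0.3, -0.7]
width: 0.0158
gripper_force: 80.3
```

```bash
python3 - <<'E'
from h import *
f=grab('wrist','w3.png'); todo((.518,-.038,.33),-1)
E
```

```text
pos [ 0.5206 -0.1725  0.3206] yaw_y -1.53 tilt [-1.e-04 -0.e+00 -1.e+00] shift [ 0.1344 -0.0061 -0.0094] turn_z -0.53 j [-0.32  0.38 -0.02  1.17 -0.    1.28] t 4.6 F [-0.14  0.1  -0.13]
```

View pics/w3.png

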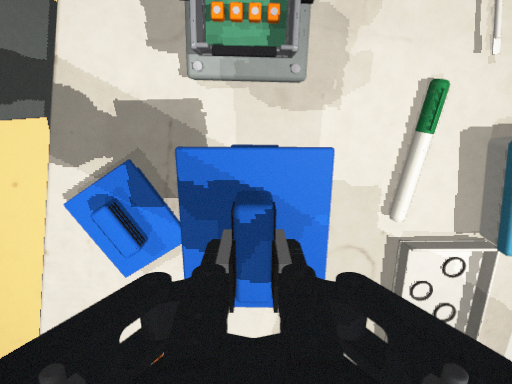

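The housing enters at the top of the wrist picture (columns 188–312, rim at row 50). About 55 mm more in y will bring it fully into view.

>>> {"api": "jog_arm", "payload": {"motion": [0, 0, 0, 0.015, 0, 0, -1, 0, 0, 0, 0.02, 0, 0, -1, 0, 0, 0, 0.015, 0, 0, -1, 0, 0, 0, 0.005, 0, 0, -1, 0, 0, 0, 0, 0, 0, -1, 0, 0, 0, 0, 0, 0, -1, 0, 0, 0, 0, 0, 0, -1, 0, 0, 0, 0, 0, 0, -1]}}

```text
clock: 5.6
eef_pos: [0.5219, -0.1173, 0.3207]
tool_rot: [0.0, 0.716, 0.698, -0.0]
wrist_force: [-0.7, 0.0, -1.2]
width: 0.016
gripper_force: 80.3
```

```bash
python3 - <<'E'
from h import *
f=grab('wrist'); np.save('w4.npy',f,allow_pickle=True); todo((.52,-.037,.32),-1)
cv2.imwrite('pics/w4.png',cv2.resize(f['image'][0:160,150:350],None,fx=3.7,fy=3.7,interpolation=cv2.INTER_CUBIC)[:,:,::-1])
E
```

```text
pos [ 0.5219 -0.1173  0.3207] yaw_y -1.51 tilt [-1.e-04 -0.e+00 -1.e+00] shift [ 0.0802 -0.004   0.0007] turn_z -0.51 j [-0.22  0.36 -0.06  1.16 -0.    1.38] t 5.65 F [ 0.7   0.3  -0.77]
```

View pics/w4.png

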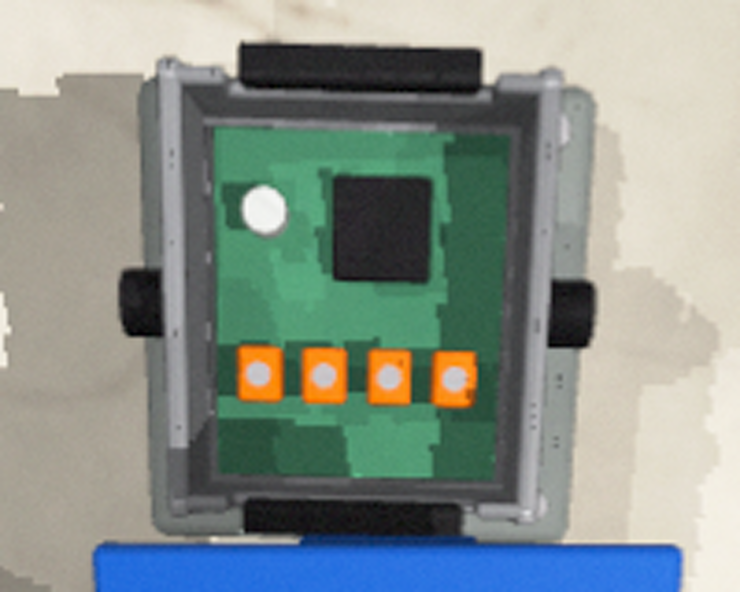

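Very clear view. Housing corners in the crop: about (162,60), (562,72), (533,520), (174,512). Rims are black strips at the top (240–482) and bottom (245–462), and the held plate's far edge runs from (95,545) to (680,545).

```bash
python3 - <<'E'
from h import *
f=np.load('w4.npy',allow_pickle=True).item()
px=lambda a:(150+a[0]/3.7,a[1]/3.7)
C=[(162,60),(562,72),(533,520),(174,512)]
for z in(.064,.068,.072,.076):
    P=np.array([plane(f,*px(c),z)[:2] for c in C]); n=lambda i,j:np.linalg.norm(P[i]-P[j])
    print(z,'c',P.mean(0).round(4),'wid',n(0,1).round(4),n(2,3).round(4),'len',n(0,3).round(4),n(1,2).round(4),
     'yaw',[np.degrees(np.arctan2(*(P[i]-P[j])[::-1])).round(1) for i,j in((0,3),(1,2),(1,0),(2,3))])
r=[(240,43),(482,50),(245,530),(462,536)]
P=np.array([plane(f,*px(c),.066) for c in r]);print('rims c',P.mean(0),P.round(4))
e,R,s=pose(); z=e[2]-.1803
m=cv2.inRange(cv2.cvtColor(f['image'],cv2.COLOR_RGB2HSV),(105,140,40),(128,255,255))
m[:,:170]=0;m[:,345:]=0
ys,xs=np.nonzero(m); 
L=[];Rr=[]
for v in range(152,260,4):
    q=np.nonzero(m[v])[0]; L.append(plane(f,q[0],v,z)[:2]);Rr.append(plane(f,q[-1]+1,v,z)[:2])
T=np.array([plane(f,u,np.nonzero(m[:,u])[0][0],z)[:2] for u in range(180,330,4) if not 222<u<285])
L=np.array(L);Rr=np.array(Rr)
fl=lambda A:np.polyfit(A[:,1],A[:,0],1)
pl,pr=fl(L),fl(Rr); pt=np.polyfit(T[:,0],T[:,1],1)
print('side slopes deg',np.degrees(pl[0]),np.degrees(pr[0]),'top',np.degrees(pt[0]))
yt=np.polyval(pt,e[0]); xl,xr=np.polyval(pl,yt),np.polyval(pr,yt); print('plate far edge y',yt,'x',xl,xr,xr-xl,'tcp',e)
E
```

```text
0.064 c [ 0.5204 -0.0336] wid 0.0713 0.0708 len 0.08 0.0796 yaw [np.float64(87.3), np.float64(86.9), np.float64(-3.0), np.float64(-2.7)]
0.068 c [ 0.5205 -0.0338] wid 0.07 0.0695 len 0.0785 0.0782 yaw [np.float64(87.3), np.float64(86.9), np.float64(-3.0), np.float64(-2.7)]
0.072 c [ 0.5206 -0.0341] wid 0.0688 0.0683 len 0.0771 0.0768 yaw [np.float64(87.3), np.float64(86.9), np.float64(-3.0), np.float64(-2.7)]
0.076 c [ 0.5206 -0.0343] wid 0.0675 0.067 len 0.0757 0.0754 yaw [np.float64(87.3), np.float64(86.9), np.float64(-3.0), np.float64(-2.7)]
rims c [ 0.52033353 -0.03384681  0.066     ] [[ 0.5011  0.0099  0.066 ]
 [ 0.5436  0.0077  0.066 ]
 [ 0.497  -0.0754  0.066 ]
 [ 0.5396 -0.0777  0.066 ]]
side slopes deg 2.7952676680802067 1.4026982648156054 top -1.8134737695102077
plate far edge y -0.06835737465870652 x 0.48653386611471117 0.5635581905094768 0.07702432439476559 tcp [ 0.52190984 -0.11725333  0.32065808]
```

>>> {"api": "jog_arm", "payload": {"motion": [0, 0, 1, 0.02, -0.005, 0, -1, 0, 0, 0, 0.025, 0, 0, -1, 0, 0, 0, 0.02, 0, 0, -1, 0, 0, 0, 0.01, 0, 0, -1, 0, 0, 0, 0.005, 0, 0.01, -1, 0, 0, 0, 0, 0, 0.01, -1, 0, 0, 0, 0, 0, 0, -1, 0, 0, 0, 0, 0, 0, -1]}}

```text
clock: 6.65
eef_pos: [0.52, -0.0373, 0.3005]
tool_rot: [-0.0, 0.722, 0.691, -0.0]
wrist_force: [-0.4, -0.5, -0.3]
width: 0.016
gripper_force: 80.3
```

```bash
python3 - <<'E'
from h import *
todo((.519,-.0374,.30),-2.5)
t=grab('top'); s=grab('side')
cv2.imwrite('pics/on.png',np.hstack([cv2.resize(g['image'][b:b+80,a:a+80],None,fx=5,fy=5,interpolation=cv2.INTER_CUBIC) for g,a,b in((t,195,170),(s,210,190))])[:,:,::-1])
e=pose()[0]
# predicted plate centre/housing corners for check
print('top plate corners', [proj(t,(.5206+a*.0395,-.0345+b*.046,e[2]-.18)).round(1) for a in(-1,1) for b in(-1,1)])
print('side', [proj(s,(.5206+a*.0395,-.0345+b*.046,e[2]-.18)).round(1) for a in(-1,1) for b in(-1,1)])
for z in (.07,.08): print('side hc', proj(s,(.4876,-.0345,z)).round(1))
E
```

```text
pos [ 0.52   -0.0373  0.3005] yaw_y -2.52 tilt [-5.e-04 -1.e-04 -1.e+00] shift [-0.0001 -0.001   0.0005] turn_z -0.02 j [-0.07  0.35 -0.12  1.1  -0.    1.54] t 6.65 F [-0.36 -0.52 -0.26]
top plate corners [array([249.2, 224.4]), array([209.3, 221.2]), array([252.3, 191.3]), array([213.3, 188.3])]
side [array([274.3, 216.3]), array([253.8, 240.5]), array([251.3, 201.5]), array([230.5, 224.4])]
side hc [261.9 235.5]
side hc [262.  233.9]
```

View pics/on.png

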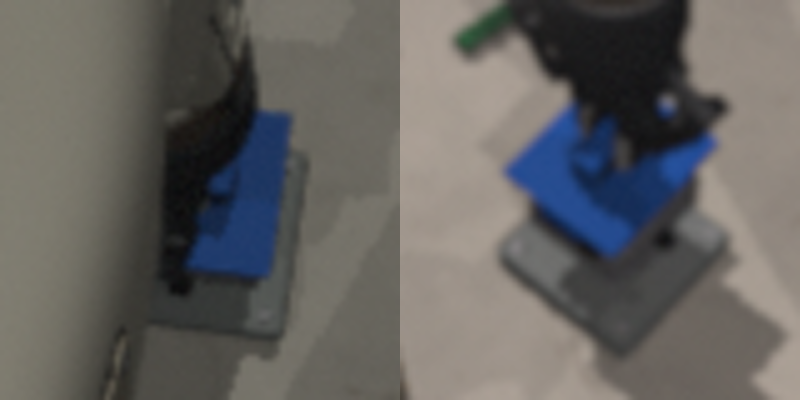

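Side view: the plate corners at full-image (252,241) and (274,219) agree with the predicted places over the housing. I'll lower by feel.

>>> {"api": "jog_arm", "payload": {"motion": [0, 0, 0.3, 0, -0.001, 0.005, -1, 0, 0, 0, 0, 0, 0.005, -1, 0, 0, 0, 0, 0, 0.005, -1, 0, 0, 0, 0, 0, 0.003, -1, 0, 0, 0, 0, 0, 0.002, -1, 0, 0, 0, 0, 0, 0.001, -1, 0, 0, 0, 0, 0, 0, -1, 0, 0, 0, 0, 0, 0, -1], "grip_force": 100}}

```text
clock: 7.75
eef_pos: [0.5191, -0.0369, 0.2798]
tool_rot: [0.0, 0.724, 0.69, -0.0]
wrist_force: [-0.2, -1.4, -0.9]
width: 0.0153
gripper_force: 102.5
```

>>> {"api": "jog_arm", "payload": {"motion": [0, 0, 0, 0, 0, 0.001, -1, 0, 0, 0, 0, 0, 0.001, -1, 0, 0, 0, 0, 0, 0.001, -1, 0, 0, 0, 0, 0, 0.001, -1, 0, 0, 0, 0, 0, 0, -1, 0, 0, 0, 0, 0, 0, -1, 0, 0, 0, 0, 0, 0, -1, 0, 0, 0, 0, 0, 0, -1]}}

```text
clock: 8.75
eef_pos: [0.5192, -0.0368, 0.2757]
tool_rot: [0.0, 0.724, 0.69, 0.0]
wrist_force: [0.6, -1.4, 1.3]
width: 0.0153
gripper_force: 102.9
```

>>> {"api": "jog_arm", "payload": {"motion": [0, 0, 0, 0, 0, 0.001, -1, 0, 0, 0, 0, 0, 0.001, -1, 0, 0, 0, 0, 0, 0.001, -1, 0, 0, 0, 0, 0, 0.001, -1, 0, 0, 0, 0, 0, 0, -1, 0, 0, 0, 0, 0, 0, -1, 0, 0, 0, 0, 0, 0, -1, 0, 0, 0, 0, 0, 0, -1]}}

```text
clock: 9.75
eef_pos: [0.519, -0.0368, 0.2716]
tool_rot: [-0.0, 0.724, 0.69, -0.0]
wrist_force: [0.1, -1.7, 1.0]
width: 0.0154
gripper_force: 102.9
```

>>> {"api": "jog_arm", "payload": {"motion": [0, 0, 0, 0, 0, 0.001, -1, 0, 0, 0, 0, 0, 0.001, -1, 0, 0, 0, 0, 0, 0.001, -1, 0, 0, 0, 0, 0, 0.001, -1, 0, 0, 0, 0, 0, 0, -1, 0, 0, 0, 0, 0, 0, -1, 0, 0, 0, 0, 0, 0, -1, 0, 0, 0, 0, 0, 0, -1]}}

```text
clock: 10.75
eef_pos: [0.519, -0.0368, 0.2676]
tool_rot: [-0.0, 0.724, 0.69, -0.0]
wrist_force: [0.8, -2.5, 1.5]
width: 0.0154
gripper_force: 102.9
```

>>> {"api": "jog_arm", "payload": {"motion": [0, 0, 0, -0.0006, 0, 0, -1, 0, 0, 0, 0, 0, 0.001, -1, 0, 0, 0, 0, 0, 0.001, -1, 0, 0, 0, 0, 0, 0.001, -1, 0, 0, 0, 0, 0, 0.001, -1, 0, 0, 0, 0, 0, 0, -1, 0, 0, 0, 0, 0, 0, -1, 0, 0, 0, 0, 0, 0, -1]}}

```text
clock: 11.75
eef_pos: [0.519, -0.0374, 0.2637]
tool_rot: [-0.0, 0.724, 0.69, -0.0]
wrist_force: [-0.1, -0.5, 2.4]
width: 0.0156
gripper_force: 103.1
```

>>> {"api": "jog_arm", "payload": {"motion": [0, 0, 0, 0, 0, 0.001, -1, 0, 0, 0, 0, 0, 0.001, -1, 0, 0, 0, 0, 0, 0.001, -1, 0, 0, 0, 0, 0, 0.001, -1, 0, 0, 0, 0, 0, 0, -1, 0, 0, 0, 0, 0, 0, -1, 0, 0, 0, 0, 0, 0, -1, 0, 0, 0, 0, 0, 0, -1]}}

```text
clock: 12.75
eef_pos: [0.5193, -0.0374, 0.2597]
tool_rot: [0.0, 0.724, 0.69, 0.0]
wrist_force: [2.4, -0.9, 1.7]
width: 0.0154
gripper_force: 102.9
```

```bash
python3 - <<'E'
from h import *
for _ in range(4):
    grab('side'); e,R,s=pose(); print(e.round(4),s['wrist_force'].round(2),s['ft_torque'].round(2))
s=grab('side');cv2.imwrite('pics/on2.png',cv2.resize(s['image'][190:270,205:285],None,fx=7,fy=7,interpolation=cv2.INTER_CUBIC)[:,:,::-1])
E
```

```text
[ 0.5193 -0.0374  0.2597] [ 3.19 -0.92  1.52] [-0.26 -0.52  0.02]
[ 0.5193 -0.0374  0.2597] [ 1.97 -0.95  1.41] [-0.21 -0.58  0.04]
[ 0.5193 -0.0374  0.2598] [ 2.71 -1.15  1.52] [-0.21 -0.53 -0.02]
[ 0.5192 -0.0374  0.2597] [ 2.75 -0.16  0.71] [-0.21 -0.6  -0.02]
```

View pics/on2.png

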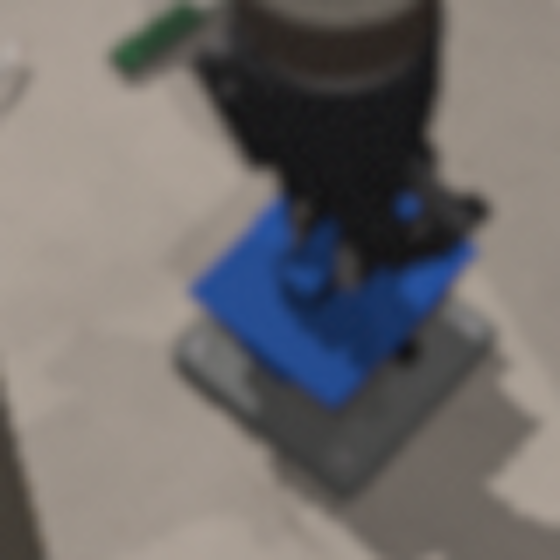

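The cover is square on the housing in the side view. A small +x side force has appeared, so I'll ease 0.7 mm that way and carry on.

>>> {"api": "jog_arm", "payload": {"motion": [0, 0, 0, 0, 0.0007, 0, -1, 0, 0, 0, 0, 0, 0, -1, 0, 0, 0, 0, 0, 0, -1, 0, 0, 0, 0, 0, 0.001, -1, 0, 0, 0, 0, 0, 0, -1, 0, 0, 0, 0, 0, 0, -1, 0, 0, 0, 0, 0, 0, -1, 0, 0, 0, 0, 0, 0, -1]}}

```text
clock: 14.0
eef_pos: [0.5195, -0.0374, 0.2585]
tool_rot: [-0.0, 0.724, 0.69, -0.0]
wrist_force: [-0.6, -1.5, 2.2]
width: 0.0157
gripper_force: 102.9
```

>>> {"api": "jog_arm", "payload": {"motion": [0, 0, 0, 0, 0, 0.001, -1, 0, 0, 0, 0, 0, 0.001, -1, 0, 0, 0, 0, 0, 0.001, -1, 0, 0, 0, 0, 0, 0, -1, 0, 0, 0, 0, 0, 0, -1, 0, 0, 0, 0, 0, 0, -1, 0, 0, 0, 0, 0, 0, -1, 0, 0, 0, 0, 0, 0, -1]}}

```text
clock: 15.0
eef_pos: [0.5196, -0.0373, 0.2562]
tool_rot: [-0.0, 0.724, 0.69, 0.0]
wrist_force: [-1.2, -0.6, 7.6]
width: 0.0155
gripper_force: 103.5
```

>>> {"api": "jog_arm", "payload": {"motion": [0, 0, 0, 0, 0, 0.0005, -1, 0, 0, 0, 0, 0, 0.0005, -1, 0, 0, 0, 0, 0, 0, -1, 0, 0, 0, 0, 0, 0, -1, 0, 0, 0, 0, 0, 0, -1, 0, 0, 0, 0, 0, 0, -1, 0, 0, 0, 0, 0, 0, -1, 0, 0, 0, 0, 0, 0, -1]}}

```text
clock: 16.0
eef_pos: [0.5195, -0.0373, 0.256]
tool_rot: [0.0, 0.724, 0.69, 0.0]
wrist_force: [-2.7, 0.4, 12.0]
width: 0.0152
gripper_force: 104.3
```

>>> {"api": "jog_arm", "payload": {"motion": [0, 0, 0, 0, 0, 0.0005, -1, 0, 0, 0, 0, 0, 0.0005, -1, 0, 0, 0, 0, 0, 0, -1, 0, 0, 0, 0, 0, 0, -1, 0, 0, 0, 0, 0, 0, -1, 0, 0, 0, 0, 0, 0, -1, 0, 0, 0, 0, 0, 0, -1, 0, 0, 0, 0, 0, 0, -1]}}

```text
clock: 17.0
eef_pos: [0.5195, -0.0373, 0.2559]
tool_rot: [0.0, 0.724, 0.69, 0.0]
wrist_force: [-3.7, -0.2, 16.8]
width: 0.0156
gripper_force: 105.1
```

```bash
python3 - <<'E'
from h import *
f=grab('wrist'); e,R,s=pose(); F,M=s['wrist_force'],s['ft_torque']
print(e.round(4),F.round(2),M.round(2),R[:,2].round(4),s['clock'])
# centre of pressure at cover height, taking the moment about the TCP (world axes)
r=-.18; print('cop x,y', (-(M[1]-r*F[0])/F[2]).round(4), ((M[0]+r*F[1])/F[2]).round(4))
g=np.load('w4.npy',allow_pickle=True).item()
for k in(g,f):
    m=cv2.inRange(cv2.cvtColor(k['image'],cv2.COLOR_RGB2HSV),(105,140,40),(128,255,255)); m[:,:150]=0;m[:,360:]=0
    top=[int(np.nonzero(m[:,u])[0][0]) if m[:,u].any() else -1 for u in range(180,335,12)]
    print('far edge rows',top,'row 160 cols',[np.nonzero(m[v])[0][[0,-1]].tolist() for v in(155,165,200)])
for n,b in(('side',(205,190)),):
    k=grab(n); m=cv2.inRange(cv2.cvtColor(k['image'],cv2.COLOR_RGB2HSV),(105,120,40),(128,255,255)); m[:200]=0;m[260:]=0;m[:,:220]=0;m[:,290:]=0
    ys,xs=np.nonzero(m); i=ys.argmax();j=xs.argmin();l=xs.argmax(); P=[(xs[j],ys[j]),(xs[i],ys[i]),(xs[l],ys[l])]
    print('side corners',P,[plane(k,*p,e[2]-.1803)[:2].round(4) for p in P])
E
```

```text
[ 0.5195 -0.0373  0.2559] [-3.71 -0.23 17.31] [-0.05  1.6   0.04] [ 0.001  0.    -1.   ] 17.05
cop x,y -0.0538 -0.0004
far edge rows [147, 147, 147, 147, 147, 144, 144, 145, 145, 147, 147, 148, 148] row 160 cols [[176, 333], [176, 332], [179, 329]]
far edge rows [147, 147, 147, 147, 147, 145, 145, 145, 145, 147, 147, 147, 147] row 160 cols [[175, 332], [176, 331], [178, 329]]
side corners [(np.int64(233), np.int64(231)), (np.int64(252), np.int64(248)), (np.int64(271), np.int64(226))] [array([0.559 , 0.0058]), array([0.4848, 0.0149]), array([ 0.4837, -0.0719])]
```

```bash
python3 - <<'E'
from h import *
k=grab('side'); a=cv2.imread('pics/side0.png')
def tri(t,p,s,q):
    o1,d1=ray(t,*p); o2,d2=ray(s,*q); x=np.linalg.lstsq(np.c_[d1,-d2],o2-o1,rcond=None)[0]; P,Q=o1+x[0]*d1,o2+x[1]*d2; return ((P+Q)/2).round(4),np.linalg.norm(P-Q).round(4)
t=grab('top')
print('knob -x',tri(t,(230.8,226.7),k,(263.3,237.5)),'+x',tri(t,(235.8,195.8),k,(242.2,221.7)))
for im in(a[:,:,::-1],k['image']):
    g=cv2.cvtColor(np.ascontiguousarray(im),cv2.COLOR_RGB2GRAY); print(g[232:248,256:272])
for z in(.03,.04,.05,.06,.07): print(z,proj(k,(.48,-.036,z)).round(1))
E
```

```text
knob -x (array([ 0.482 , -0.0335,  0.0661]), np.float64(0.0)) +x (array([ 0.5608, -0.0377,  0.0652]), np.float64(0.0001))
[[ 74  70  69  72  76  78  77  71  58  53  61  77  91 106 118 130]
 [ 79  72  67  70  76  78  70  58  51  60  77  91  97 103 107 117]
 [ 77  74  74  80  83  74  59  47  54  72  90 100 102 102 103 106]
 [ 77  76  81  84  78  61  44  42  54  75  91 101 103 102 105 107]
 [ 79  82  84  77  62  43  28  32  47  67  82  95 100 103 105 110]
 [ 82  84  79  64  46  31  18  23  37  55  71  83  92  98 101 104]
 [ 84  80  68  51  39  28  21  23  36  52  64  72  80  87  94  97]
 [ 81  67  54  47  42  38  35  35  46  59  64  66  69  73  82  88]
 [ 69  55  48  48  49  52  50  52  58  64  66  65  65  67  71  75]
 [ 56  47  46  50  54  59  61  62  64  65  65  66  65  65  64  64]
 [ 47  46  48  53  58  63  65  65  65  65  66  65  66  64  62  60]
 [ 49  51  52  57  62  65  66  65  65  67  66  66  64  63  60  65]
 [ 50  55  58  62  64  66  65  65  66  65  65  63  62  60  65  75]
 [ 56  59  63  64  65  66  65  65  65  66  64  61  60  62  74  85]
 [ 58  61  63  66  64  65  65  65  65  6
[... 562 characters left out ...]
]
 [ 41  45  44  45  44  41  32  29  45  63  73  75  75  74  73  74]
 [ 43  43  43  45  44  36  26  26  41  61  73  76  75  75  74  73]
 [ 44  43  45  48  48  42  34  37  51  66  74  76  75  74  73  70]
 [ 48  45  47  53  56  54  52  54  63  71  75  75  76  73  70  69]
 [ 55  48  52  57  61  65  66  68  71  76  75  75  75  71  69  75]
 [ 57  54  57  62  68  72  74  73  75  75  74  74  70  69  75  87]
 [ 57  57  62  66  70  73  74  75  74  75  73  72  67  72  85  97]
 [ 59  61  64  68  72  72  75  74  74  74  71  68  72  82  95 102]
 [ 61  64  66  67  69  72  74  75  73  72  68  72  81  94 101 104]]
0.03 [264.1 242.9]
0.04 [264.2 241.4]
0.05 [264.3 239.8]
0.06 [264.4 238.2]
0.07 [264.4 236.6]
```

The housing's black knob has dropped about 2.4 px, i.e. some 15 mm. So the housing is on its stop and the cover still sits on the rims. The moment (1.6 Nm about y) says the load is on the −x end, so I'll ease off and tip slightly to relieve it.

>>> {"api": "jog_arm", "payload": {"motion": [0, 0, 0, 0, 0, -0.001, -1, 0.5, 0, 0, 0, 0.0012, 0, -1, 0, 0, 0, 0, 0, 0, -1, 0, 0, 0, 0, 0, 0, -1, 0, 0, 0, 0, 0, 0, -1, 0, 0, 0, 0, 0, 0, -1, 0, 0, 0, 0, 0, 0, -1, 0, 0, 0, 0, 0, 0, -1]}}

```text
clock: 18.2
eef_pos: [0.521, -0.0374, 0.2559]
tool_rot: [-0.003, 0.724, 0.69, -0.003]
wrist_force: [-2.0, -1.1, 9.6]
width: 0.0154
gripper_force: 104.1
```

```bash
cat >> h.py <<'E'
def feel():
    e,R,s=pose(); F,M=s['wrist_force'],s['ft_torque']
    print(e.round(4),'F',F.round(2),'M',M.round(2),'z',R[:,2].round(4),'t',s['clock'],'cop',((-.19*F[0]-M[1])/F[2]).round(4),((M[0]-.19*F[1])/F[2]).round(4))
E
python3 -c "
from h import *
feel()"
```

```text
[ 0.521  -0.0374  0.2559] F [-1.97 -1.08  9.6 ] M [-0.09  0.74  0.01] z [-7.6e-03  5.0e-04 -1.0e+00] t 18.2 cop -0.0378 0.0116
```

```bash
python3 - <<'E'
from h import *
t=grab('top');k=grab('side');e=pose()[0]
A=[(88,70),(275,82),(250,245),(68,225)]; B=[(72,165),(160,52),(268,122),(175,238)]
for z in(.074,.080):
  a=np.array([plane(t,205+p[0]/6,185+p[1]/6,z)[:2] for p in A]); b=np.array([plane(k,225+p[0]/6,205+p[1]/6,z)[:2] for p in B])
  print(z,'top c',a.mean(0).round(4),'side c',b.mean(0).round(4),'side -x edge',b[2:].mean(0).round(4),'wid',np.linalg.norm(a[0]-a[3]).round(4),np.linalg.norm(b[0]-b[3]).round(4),'top -y edge',a[1:3].mean(0).round(4))
zp=e[2]-.1803
for f,n,(x0,x1,y0,y1) in((k,'side',(222,290,205,262)),(t,'top',(200,262,180,240))):
    m=cv2.inRange(cv2.cvtColor(f['image'],cv2.COLOR_RGB2HSV),(105,110,35),(128,255,255)); M=np.zeros_like(m);M[y0:y1,x0:x1]=m[y0:y1,x0:x1]
    c=max(cv2.findContours(M,0,1)[0],key=cv2.contourArea)[:,0]
    P=np.array([plane(f,*q,zp)[:2] for q in c],np.float32)
    th=np.radians(-2.85); ux=np.array([np.cos(th),np.sin(th)]);uy=np.array([-ux[1],ux[0]])
    q=P-[.5206,-.0345]; print(n,'extent along cover x',(q@ux).min().round(4),(q@ux).max().round(4),'along y',(q@uy).min().round(4),(q@uy).max().round(4), 'minrect',cv2.minAreaRect(P))
E
```

```text
0.074 top c [ 0.5203 -0.0365] side c [ 0.5187 -0.0347] side -x edge [ 0.4875 -0.0347] wid 0.0651 0.0611 top -y edge [ 0.5201 -0.0743]
0.08 top c [ 0.519 -0.037] side c [ 0.5168 -0.0322] side -x edge [ 0.4858 -0.0321] wid 0.0646 0.0607 top -y edge [ 0.5187 -0.0746]
side extent along cover x -0.0436 0.0363 along y -0.0398 0.0521 minrect ((0.517120897769928, -0.02831001579761505), (0.0920085459947586, 0.07974439859390259), 86.77459716796875)
top extent along cover x -0.0399 0.0373 along y -0.0459 -0.0066 minrect ((0.5180149674415588, -0.06062542647123337), (0.03929194062948227, 0.07724655419588089), 87.13880920410156)
```

>>> {"api": "jog_arm", "payload": {"motion": [0, 0, 0, 0, 0, 0.001, -1, 0, 0, 0, 0, 0, 0, -1, 0, 0, 0, 0, 0, 0, -1, 0, 0, 0, 0, 0, 0.001, -1, 0, 0, 0, 0, 0, 0, -1, 0, 0, 0, 0, 0, 0, -1, 0, 0, 0, 0, 0, 0, -1, 0, 0, 0, 0, 0, 0, -1]}}

```text
clock: 19.3
eef_pos: [0.5209, -0.0374, 0.2557]
tool_rot: [-0.002, 0.724, 0.69, -0.002]
wrist_force: [-4.6, 1.0, 21.1]
width: 0.0155
gripper_force: 105.6
```

```bash
python3 -c "
from h import *
feel()"
```

```text
[ 0.5209 -0.0374  0.2557] F [-4.57  1.03 21.15] M [-0.02  1.78  0.02] z [-6.5e-03  4.0e-04 -1.0e+00] t 19.3 cop -0.043 -0.0104
```

The cover is jammed at 21 N with no travel. The pressure centre at −x and the steady −x side force point to the −x skirt sitting on the wall. I'll unload, take the tip out, and move the cover about 2 mm towards −x.

>>> {"api": "jog_arm", "payload": {"motion": [0, 0, 0, 0, 0, -0.002, -1, 0, 0, 0, 0, 0, -0.001, -1, -0.5, 0, 0, 0, -0.0012, 0, -1, 0, 0, 0, 0, -0.001, 0, -1, 0, 0, 0, 0, -0.001, 0, -1, 0, 0, 0, 0, 0, 0, -1, 0, 0, 0, 0, 0, 0, -1, 0, 0, 0, 0, 0, 0, -1]}}

```text
clock: 20.3
eef_pos: [0.5188, -0.0373, 0.2564]
tool_rot: [0.001, 0.724, 0.69, 0.001]
wrist_force: [1.7, -0.2, 5.4]
width: 0.0155
gripper_force: 103.3
```

```bash
python3 -c "
from h import *
feel()"
```

```text
[ 0.5188 -0.0373  0.2564] F [ 1.65 -0.18  5.38] M [-0.15 -0.15 -0.01] z [ 0.0035  0.     -1.    ] t 20.3 cop -0.0297 -0.021
```

>>> {"api": "jog_arm", "payload": {"motion": [0, 0, 0, 0, 0, -0.0015, -1, 0, 0, 0, 0, 0, 0, -1, 0, 0, 0, 0, 0, 0, -1, 0, 0, 0, 0, 0, 0, -1, 0, 0, 0, 0, 0, 0, -1, 0, 0, 0, 0, 0, 0, -1, 0, 0, 0, 0, 0, 0, -1, 0, 0, 0, 0, 0, 0, -1]}}

```text
clock: 21.3
eef_pos: [0.5174, -0.0373, 0.2568]
tool_rot: [-0.0, 0.724, 0.69, -0.0]
wrist_force: [-1.4, -0.1, -3.1]
width: 0.0158
gripper_force: 102.4
```

```bash
python3 -c "
from h import *
feel()"
```

```text
[ 0.5174 -0.0373  0.2568] F [-1.44 -0.09 -3.15] M [0.02 0.26 0.02] z [-1.3e-03  1.0e-04 -1.0e+00] t 21.3 cop -0.0034 -0.0123
```

The upward pull reads −3 N: the housing is holding the cover down, so it may have snapped home already. As a test I'll lift 4 mm and see whether the housing comes with it.

>>> {"api": "jog_arm", "payload": {"motion": [0, 0, 0, 0, 0, -0.001, -1, 0, 0, 0, 0, 0, -0.001, -1, 0, 0, 0, 0, 0, -0.001, -1, 0, 0, 0, 0, 0, -0.001, -1, 0, 0, 0, 0, 0, 0, -1, 0, 0, 0, 0, 0, 0, -1, 0, 0, 0, 0, 0, 0, -1, 0, 0, 0, 0, 0, 0, -1]}}

```text
clock: 22.3
eef_pos: [0.5179, -0.0374, 0.2614]
tool_rot: [0.0, 0.724, 0.69, 0.0]
wrist_force: [-0.9, -0.2, -1.7]
width: 0.0155
gripper_force: 102.4
```

```bash
python3 - <<'E'
from h import *
feel()
k=grab('side'); g=cv2.cvtColor(k['image'],cv2.COLOR_RGB2GRAY); print(g[234:246,258:268])
m=cv2.inRange(cv2.cvtColor(k['image'],cv2.COLOR_RGB2HSV),(105,110,35),(128,255,255)); M=np.zeros_like(m);M[205:262,222:290]=m[205:262,222:290]
c=max(cv2.findContours(M,0,1)[0],key=cv2.contourArea)[:,0]; P=np.array([plane(k,*q,pose()[0][2]-.1803)[:2] for q in c],np.float32); print(cv2.minAreaRect(P),c[c[:,1].argmax()])
E
```

```text
[ 0.5179 -0.0374  0.2614] F [-0.93 -0.16 -1.68] M [-0.05  0.16  0.02] z [ 7.e-04 -1.e-04 -1.e+00] t 22.3 cop -0.0118 0.0148
[[48 49 50 48 50 51 58 62 68 83]
 [46 48 49 49 49 48 54 60 66 77]
 [46 48 49 49 48 50 55 63 70 74]
 [44 45 48 48 45 45 52 65 73 75]
 [44 47 49 45 38 35 45 62 72 75]
 [44 45 46 41 32 25 38 58 72 75]
 [44 47 47 41 33 30 44 63 73 76]
 [44 49 53 52 47 49 57 67 74 76]
 [50 55 61 63 63 64 69 72 75 75]
 [55 62 66 69 71 73 74 74 75 76]
 [59 65 68 72 74 73 74 76 74 74]
 [65 68 72 74 74 74 75 74 73 70]]
((0.516153872013092, -0.027877267450094223), (0.09150885790586472, 0.07742524892091751), 86.77185821533203) [251 247]
```

The knob rose about 0.7 px (4 mm) with the lift, so the housing is hooked to the cover. I'll press again at the new x. If the stop comes at the same height, the cover is home.

>>> {"api": "jog_arm", "payload": {"motion": [0, 0, 0, 0, 0, 0.001, -1, 0, 0, 0, 0, 0, 0.001, -1, 0, 0, 0, 0, 0, 0.001, -1, 0, 0, 0, 0, 0, 0.001, -1, 0, 0, 0, 0, 0, 0.001, -1, 0, 0, 0, 0, 0, 0.001, -1, 0, 0, 0, 0, 0, 0, -1, 0, 0, 0, 0, 0, 0, -1]}}

```text
clock: 23.35
eef_pos: [0.518, -0.0373, 0.2562]
tool_rot: [0.001, 0.724, 0.69, 0.0]
wrist_force: [-1.3, -0.2, 8.8]
width: 0.0151
gripper_force: 103.7
```

>>> {"api": "jog_arm", "payload": {"motion": [0, 0, 0, 0, 0, 0.001, -1, 0, 0, 0, 0, 0, 0, -1, 0, 0, 0, 0, 0, 0, -1, 0, 0, 0, 0, 0, 0.0005, -1, 0, 0, 0, 0, 0, 0, -1, 0, 0, 0, 0, 0, 0, -1, 0, 0, 0, 0, 0, 0, -1, 0, 0, 0, 0, 0, 0, -1]}}

```text
clock: 24.35
eef_pos: [0.5179, -0.0373, 0.256]
tool_rot: [0.001, 0.724, 0.69, 0.001]
wrist_force: [-5.4, 0.2, 16.9]
width: 0.0153
gripper_force: 104.9
```

```bash
python3 -c "
from h import *
feel()"
```

```text
[ 0.5179 -0.0373  0.256 ] F [-5.4   0.22 16.87] M [0.08 1.47 0.02] z [ 2.2e-03 -2.0e-04 -1.0e+00] t 24.35 cop -0.0265 0.0024
```

The stop comes at the same height (0.256) with the load nearer the middle, so the cover is seated. Next I'll unload, release and retreat, then check.

>>> {"api": "jog_arm", "payload": {"motion": [0, 0, 0, 0, 0, -0.0015, -1, 0, 0, 0, 0, 0, -0.0012, -1, 0, 0, 0, 0, 0, 0, -1, 0, 0, 0, 0, 0, 0, 0, 0, 0, 0, 0, 0, 0, 0.2, 0, 0, 0, 0, 0, 0, 0.2, 0, 0, 0, 0, 0, 0, 0.2, 0, 0, 0, 0, 0, 0, 0.2]}}

```text
clock: 25.35
eef_pos: [0.5177, -0.0373, 0.2564]
tool_rot: [-0.0, 0.724, 0.69, 0.0]
wrist_force: [-0.2, 0.3, 0.0]
width: 0.0512
gripper_force: 0.0
```

>>> {"api": "jog_arm", "payload": {"motion": [0, 0, 0, 0, 0, -0.005, 0.2, 0, 0, 0, 0, 0, -0.02, 0.2, 0, 0, 0, 0, 0, -0.03, 0.2, 0, 0, 0, -0.03, 0, -0.02, 0.2, 0, 0, 0, -0.05, 0, 0, 0.2, 0, 0, 0, -0.05, 0, 0, 0.2, 0, 0, 0, 0, 0, 0, 0.2, 0, 0, 0, 0, 0, 0, 0.2]}}

```text
clock: 26.35
eef_pos: [0.5113, -0.1672, 0.3315]
tool_rot: [-0.0, 0.724, 0.69, 0.0]
wrist_force: [0.5, -0.2, 0.6]
width: 0.0515
gripper_force: 0.0
```

```bash
python3 - <<'E'
from h import *
feel(); f=grab('wrist'); print(manip.sense()['width'])
t=grab('top');k=grab('side')
# initial-frame-consistent plate top height by triangulating plate rect centres, and by size in each view
for z in(.060,.068,.0757,.083):
    print(z)
    for n,g,(x0,x1,y0,y1) in(('w',f,(100,420,0,330)),('side',k,(222,290,205,262)),('top',t,(200,262,180,240))):
        m=cv2.inRange(cv2.cvtColor(g['image'],cv2.COLOR_RGB2HSV),(105,110,35),(128,255,255)); M=np.zeros_like(m);M[y0:y1,x0:x1]=m[y0:y1,x0:x1]
        cs=cv2.findContours(M,0,1)[0]
        if cs:
            c=max(cs,key=cv2.contourArea)[:,0]; P=np.array([plane(g,*q,z)[:2] for q in c],np.float32); r=cv2.minAreaRect(P); print(n,cv2.boundingRect(c),np.round(r[0],4),np.round(r[1],4),round(r[2],2))
g=cv2.cvtColor(k['image'],cv2.COLOR_RGB2GRAY); print(g[234:246,258:268])
E
```

```text
[ 0.5113 -0.1672  0.3315] F [ 0.47 -0.17  0.63] M [0.02 0.01 0.  ] z [-1.e-04  5.e-04 -1.e+00] t 26.35 cop -0.1584 0.0829
0.051115796254956054
0.06
w (194, 0, 121, 78) [ 0.5184 -0.0543] [0.0504 0.084 ] 87.25
side (233, 213, 39, 36) [ 0.5215 -0.0358] [0.0952 0.0802] 85.09
top (216, 195, 6, 10) [0.5493 0.0054] [0.0104 0.0246] 87.38
0.068
w (194, 0, 121, 78) [ 0.5183 -0.0557] [0.0487 0.0812] 87.25
side (233, 213, 39, 36) [ 0.519  -0.0324] [0.0944 0.0796] 85.09
top (216, 195, 6, 10) [0.5472 0.0043] [0.0103 0.0244] 87.38
0.0757
w (194, 0, 121, 78) [ 0.5182 -0.057 ] [0.0471 0.0785] 87.25
side (233, 213, 39, 36) [ 0.5165 -0.0292] [0.0936 0.0789] 85.09
top (216, 195, 6, 10) [0.5453 0.0032] [0.0102 0.0242] 87.38
0.083
w (194, 0, 121, 78) [ 0.5181 -0.0583] [0.0456 0.076 ] 87.25
side (233, 213, 39, 36) [ 0.5141 -0.0262] [0.0929 0.0783] 85.09
top (216, 195, 6, 10) [0.5435 0.0021] [0.0101 0.024 ] 87.38
[[57 64 70 74 77 78 77 72 68 72]
 [65 72 77 78 78 79 74 68 64 69]
 [70 77 78 79 78 74 69 65 64 69]
 [76 78 79 77 73 67 62 63 68 72]
 [78 78 79 74 65 56 53 62 71 75]
 [78 77 75 66 53 38 43 61 73 76]
 [78 76 68 54 36 28 42 61 74 77]
 [76 69 61 49 37 37 50 67 74 76]
 [72 62 60 55 51 54 65 73 76 76]
 [64 62 62 63 65 68 73 75 76 76]
 [62 62 66 70 72 74 76 75 76 75]
 [62 64 69 72 74 74 75 75 74 71]]
```

The wrist camera shows the released cover flat, with the right plate width at the expected height. Yaw is −2.75°, against −2.85° for the housing, and the offset is about 2 mm, within the play. The hooked pull and the repeatable hard stop agree with a snapped-in cover, so I'm handing the job in.

```bash
python3 -c "
from h import *
print(manip.close_job())"
```

```text
the job is handed in; nothing more can be done
None
```

I pressed the cover down to a repeatable hard stop on the housing, let go and handed the job in; no verdict came back. By feel it is snapped home: the housing lifted with the cover on a pull test, the highest wrist force I read while pressing was about 21 N, and the cover sits about 2 mm off centre in x. I could not check the rims or the last millimetre of seating in the pictures.

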